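# Free the top case from the case rack and lay it on the mat

## Robot

A 7-joint arm with a two-finger parallel gripper is mounted at the origin on the work surface. World frame = base frame: x ahead of the robot, y to its left, z up, the work surface at z = 0. Lengths are in m, angles in rad, forces in N, time in s.
With the tool pointing down it reaches from about 0.425 to 0.925 m from the base axis. Payload 6.8 kg.
Tool frame: the origin (TCP) lies at the very end of the fingers, on their centre line; the grasp point (between the pads) lies 19 mm behind it; z points along the fingers, y is the line along which they close (so a half turn about z gives the same grasp; the last joint's range is limited). The gripper opens to 85 mm and grips with 20 to 120 N. Pads are 22 mm wide; open, the fingers measure 114 mm over their backs; the gripper's body (76 mm by 85 mm) begins 54 mm behind the grasp point. The pads swing forward as they close: fully open they stand 13 mm farther back than shut.
Start: joints at [1.047, 0.477, 0.022, 1.555, -0.011, 1.109, -0.083], TCP at [0.273, -0.617, 0.194] pointing down, gripper open.
Joint ranges: [-2.96, 2.96], [-0.34, 2.1], [-1.41, 1.46], [0.24, 2.44], [-1.37, 4.51], [0.17, 1.92], [-2.96, 2.96]. Speed limits (rad/s): [2.39, 2.39, 3.14, 3.14, 3.14, 3.14, 3.14].

## Interface

Orientations are given as a rotation vector (axis times angle).
In Python, from bench import r gives the robot as it stands. The module is installed in compiled form; this text tells all that it offers.
- The arm moves only by the tool servo_tool, never from a script. Its argument "commands" is a list of rows, each a list of 7 numbers: the turn, a rotation vector about the world's x, y, z in degrees, then the shift along the world's x, y, z in mm, then the closure, from 0 (fully open) to 1 (shut). A call has 1 to 5 rows; each row is the pose to reach, as a shift and turn from the pose commanded when the call began; what a row does not reach only later rows make up. A row lasts 1/12 s, in which the tool goes at most 41.7 mm and 7.16 degrees, less where a joint would pass 70% of its speed; a pose out of reach is approached as far as the arm can. A call with a gripper value outside its range is refused whole. The fingers move at their own pace and stop on an object; "force" is the grip in N (left out, the last holds). Time passes only in rows, so rows that repeat a pose let the fingers close. It gives the time, the measured TCP pose, the force, the opening and the grip force at its end, in the units of the state.
- r.get_obs(): the state, without advancing time (a new reading comes with each control period).
- r.grab_frame(name): name is "scene" or "side" or "wrist"; returns (picture, depth): 480x640x3 uint8, blue, green, red; 480x640 float32, m along the optical axis (not along the pixel's ray), 0 where there is no reading.
- r.camera_info(name): a dict with "vertical_fov" (degrees; the focal length in pixels is half the picture's height over the tangent of half this angle, whatever the lens; pixels are square), "cx", "cy" (the principal point, pixels), "cam_to_world" (4x4, takes a point from camera to world coordinates); the wrist camera has in their place "T_tool_cam" (4x4, takes a point from camera to tool coordinates, whose origin is the TCP and whose axes are the flange's). Camera axes: x right, y up, looking along -z (the intrinsics and any distortion apply to the point x, -y, -z); pixel columns grow to the right and rows downward; lengths in m; the calibration is good to about 2 mm. A picture is of the moment at which its call begins: read the wrist's pose just before it. camera_info takes no time and is no camera call.
- r.hand_in(): hands the job in; it is judged then, once.
The state is a dict: "clock": time; "joints": joint angles; "qvel": joint speeds; "tau": joint torques, N m; "tcp_pos": TCP position; "orientation": TCP orientation; "contact_force": force on the tool from outside, world axes, zero at the start; "moment": the same for the moment, N m; "grip_width": finger opening in m; "gripper_force": force on a finger pad.
Only numpy, scipy, OpenCV 4.12 (cv2) and the standard library are available. Lean on these libraries where they do the work, as an engineer would, in place of code of your own. Each camera call takes 0.05 s, during which the arm holds its last target. There are 200 camera calls.

## Task

Set the lidded jar that stands in front of the case rack aside on the bench, upright and out of the cases' way. Then hook the top case of the pile part-way out through the rack's open end, from under the strap, take hold of its freed end, lift it off the pile and lay it lid up on the grey mat, in the middle and lined up with the mat's length. Keep the case roughly level, do not drop it or let it touch the jar, leave the two cases beneath in the rack, and do not tip over the jar, the steel cup or the dish.

Things in the scene. Friction and masses are not known exactly. Their poses are not given: they have to be found in the camera images.
- rack: Fixed plywood trough holding three cases piled flat. Origin: centre of its underside, on the bench. x runs along the trough: open end at x = -95 mm (cases slide out to -x), rear wall at +96 mm. 65.5 mm wide inside, 79.5 mm outside, floor 8 mm thick. Side walls, from x = -92 mm back, are 99 mm high; the top case's lid is at 104 mm, so its sides cannot be gripped inside the rack.
- rack_strap (a point): Middle of the underside of the fixed metal strap that bridges the trough, 109 mm above the bench, over the rear end of the top case (rack x = +53 to +95 mm; its top is at 115 mm). The top case cannot be lifted out until it is slid at least 45 mm towards the open end.
- rack_exit (a point): Point on the bench in front of the rack's open end, on its centre line, 45 mm beyond the end (rack x = -140 mm).
- case_top: Topmost of three equal hard black cases, 190 mm long (x), 62 mm wide (y), 32 mm high, about 0.3 kg. Origin: centre of its underside; z up through the lid; x along the rack's x, front end at x = -95 mm. Slid more than about 90 mm out it tips off the pile.
- case_top_well (a point): Centre of the mouth, at lid height, of the square-edged finger well in the top case's lid: 50 mm (along x) by 42 mm (y), 18 mm deep with a grey felt floor, centred at case x = +15 mm. Its front edge is 85 mm from the case's front end.
- case_mid: Equal case under the top one; stays in the rack.
- case_low: Equal case at the bottom of the pile; stays in the rack.
- jar: Upright amber jar with a black screw lid, 54 mm in diameter, 118 mm high, 0.25 kg, standing on the bench just in front of the rack's open end. Origin: centre of its underside.
- mat: Fixed flat grey mat, 240 mm (x) by 140 mm (y), 5 mm thick. Origin: centre of its underside, on the bench.
- cup: Bystander: upright steel cup, 72 mm wide, 100 mm high, towards the far side. Origin: centre of its underside.
- dish: Bystander: flat glass dish, 84 mm wide, 22 mm high, on the bench between rack and mat. Origin: centre of its underside.
Mind the look-alikes: they are no part of the job. Leave any blue or brown look-alike of the case_top alone.

How it is judged:
By the outcome, as a careful person would: the job done as asked, in the order asked, and still so for the second after the job is handed in, with the robot touching nothing.
It also fails if it takes over 72 s, if anything falls off the work surface, if the arm or the gripper's body presses on something with over 40 N, if the wrist force passes 120 N, or if a joint passes its speed limit or range.

## Working session

There is one attempt and no reset: what is moved stays moved. The work goes in short steps, Python scripts to look and compute and a tool call to move; the robot and the scene stay as the last step left them, time stands still between calls to the robot, and variables do not carry over. Pictures are saved under pics/ and viewed, at most 10 in all, crops included, and the job is handed in when it is done.

Besides the shell and the picture viewer there is one more tool, called by a JSON object that holds its "op" and its "data", one argument or row to a line. servo_tool: Moves the arm, as the interface text tells. Its arguments: {"type":"object","properties":{"commands":{"type":"array"},"force":{"type":"number"}},"required":["commands"]}

```bash
mkdir -p pics
cat > h.py <<'E'
import numpy as np, cv2
from scipy.spatial.transform import Rotation as R
from bench import r
def info(n):
    c=r.camera_info(n); f=240/np.tan(np.radians(c["vertical_fov"])/2)
    return c,f
def grab(n,fn=None):
    o=r.get_obs(); im,d=r.grab_frame(n); c,f=info(n)
    if "cam_to_world" in c: T=np.array(c["cam_to_world"])
    else:
        W=np.eye(4); W[:3,:3]=R.from_rotvec(o["orientation"]).as_matrix(); W[:3,3]=o["tcp_pos"]; T=W@np.array(c["T_tool_cam"])
    if fn: cv2.imwrite("pics/"+fn,im); np.savez("pics/"+fn[:-4],im=im,d=d,T=T,f=f,cx=c["cx"],cy=c["cy"])
    return im,d,T,f,c["cx"],c["cy"]
def load(fn):
    z=np.load("pics/"+fn+".npz"); return z["im"],z["d"],z["T"],float(z["f"]),float(z["cx"]),float(z["cy"])
def onplane(G,uv,z):
    im,d,T,f,cx,cy=G; uv=np.atleast_2d(uv).astype(float)
    D=np.c_[(uv[:,0]-cx)/f,-(uv[:,1]-cy)/f,-np.ones(len(uv))]@T[:3,:3].T
    return T[:3,3]+D*((z-T[2,3])/D[:,2])[:,None]
def cloud(G):
    im,d,T,f,cx,cy=G; v,u=np.mgrid[:480,:640]
    P=np.stack([(u-cx)/f*d,-(v-cy)/f*d,-d],-1)@T[:3,:3].T+T[:3,3]; P[d==0]=np.nan
    return P
E
python3 - <<'E'
from h import *
for n in("scene","side","wrist"): 
    G=grab(n,n+"0.png"); print(n,r.camera_info(n).keys(),G[3:],G[2].round(3).tolist())
    print({k:v for k,v in r.camera_info(n).items() if 'dist' in k})
o=r.get_obs();print(o)
E
```

```text
scene dict_keys(['vertical_fov', 'cx', 'cy', 'cam_to_world']) (np.float64(605.293191391799), 318.6310319539079, 239.76304389645995) [[0.095, -0.756, 0.648, 1.584], [0.995, 0.066, -0.07, -0.036], [0.01, 0.651, 0.759, 1.293], [0.0, 0.0, 0.0, 1.0]]
{}
side dict_keys(['vertical_fov', 'cx', 'cy', 'cam_to_world']) (np.float64(477.7018189140756), 321.12502986654096, 236.76618394701336) [[0.999, 0.034, -0.029, 0.535], [-0.044, 0.737, -0.675, -0.68], [-0.002, 0.675, 0.738, 0.921], [0.0, 0.0, 0.0, 1.0]]
{}
wrist dict_keys(['vertical_fov', 'cx', 'cy', 'T_tool_cam']) (np.float64(334.1913338582767), 319.4145081245451, 241.24685906677593) [[0.404, 0.876, 0.265, 0.341], [-0.915, 0.387, 0.114, -0.588], [-0.002, -0.288, 0.958, 0.374], [0.0, 0.0, 0.0, 1.0]]
{}
{'clock': 0.15, 'joints': array([ 1.04690484,  0.4776038 ,  0.02235577,  1.55619496, -0.01148512,
        1.10929217, -0.08305839]), 'qvel': array([ 0.00054163, -0.00302924, -0.00014216, -0.00333494, -0.00077206,
        0.00134122, -0.00017411]), 'tau': array([ 3.16703401e-03, -5.96923363e+01,  1.61038946e+00, -2.81492096e+01,
        1.26600396e-02,  6.49155219e-03,  2.54105908e-05]), 'tcp_pos': array([ 0.27242591, -0.61704517,  0.19306599]), 'orientation': array([-3.07264263e+00, -6.48247677e-01,  6.15113480e-04]), 'contact_force': array([0.46220627, 0.29328792, 0.04025993]), 'moment': array([ 0.04444061, -0.0225757 , -0.02674172]), 'gripper_force': 0.0, 'grip_width': 0.0851912419840105}
```

View pics/scene0.png

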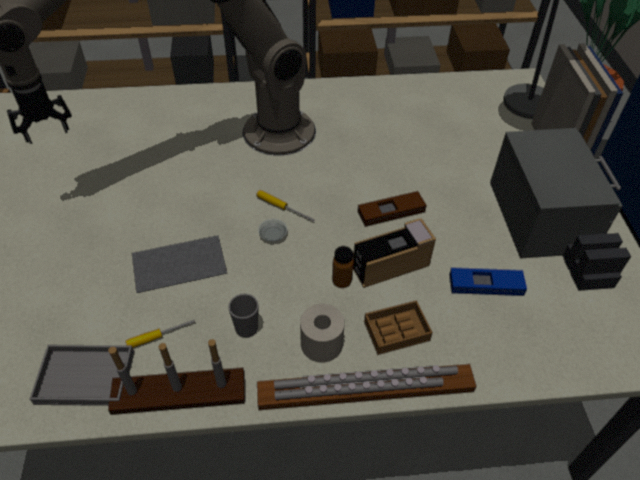

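View pics/side0.png

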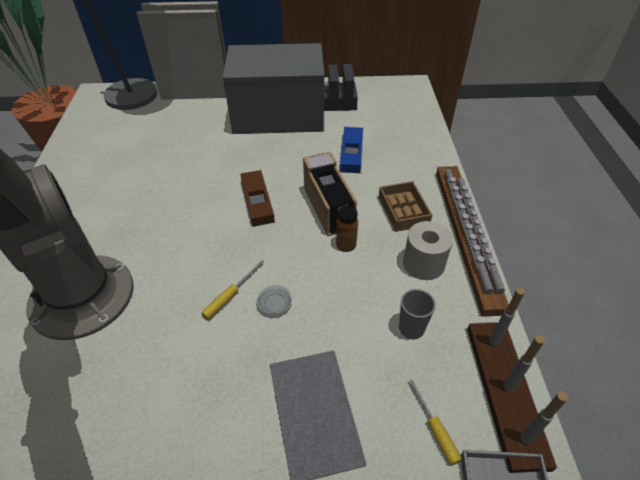

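Scene view: the rack with black cases is at about (395,252) and the amber jar with black lid at (343,266). The mat is at (180,262), the dish at (273,232) and the cup at (245,315).

The side view shows the same things: rack (330,190), jar (347,228), mat (315,415), dish (274,300), cup (415,313).

There are three candidates for the case:
- **Blue:** (487,281), on the bench.
- **Brown:** (392,208), on the bench.
- **Black:** (392,245), in the plywood rack under the strap. This is the one meant: it is black, in the rack and has the well with the grey felt floor.

Next I measure, and make an enlarged crop to confirm.

Run:
```python
from h import *
S=load("scene0");D=load("side0")
a=cv2.resize(S[0][210:300,320:450],None,fx=3.1,fy=3.1,interpolation=3)
b=cv2.resize(D[0][145:260,290:370],None,fx=4.6,fy=4.6,interpolation=3)
H=max(a.shape[0],b.shape[0]);o=np.zeros((H,a.shape[1]+b.shape[1],3),np.uint8);o[:a.shape[0],:a.shape[1]]=a;o[:b.shape[0],a.shape[1]:]=b
cv2.imwrite("pics/crop0.png",np.clip(o*1.6,0,255).astype(np.uint8));print(o.shape,a.shape)
for n,G in(("scene",S),("side",D)):
    P=cloud(G);im=G[0]
    c={"scene":dict(mat=(180,262),jar=(343,254),strap=(419,233),felt=(397,243),case=(370,250),dish=(273,235),cup=(245,318),bench=(310,250)),
       "side":dict(mat=(315,415),jar=(347,214),strap=(320,160),felt=(327,181),case=(337,200),dish=(274,300),cup=(415,313),bench=(300,260))}[n]
    for k,(u,v) in c.items(): print(n,k,P[v,u].round(4),im[v,u])
    # mat by connected colour region near seed
    w=P[...,2]
    hsv=cv2.cvtColor(im,cv2.COLOR_BGR2HSV)
    u,v=c["mat"]; m=(np.abs(im.astype(int)-np.median(im[v-8:v+9,u-8:u+9].reshape(-1,3),0)).max(-1)<30).astype(np.uint8)
    m=cv2.morphologyEx(m,cv2.MORPH_OPEN,np.ones((3,3)));_,L=cv2.connectedComponents(m);m=(L==L[v,u])
    uv=np.argwhere(m)[:,::-1];q=onplane(G,uv,.005)[:,:2]*1000
    print(n,"mat",cv2.minAreaRect(q.astype(np.float32)),m.sum())
```

```text
(529, 771, 3) (279, 403, 3)
scene mat [ 0.5339 -0.2982  0.0074] [70 69 70]
scene jar [0.6338 0.1292 0.1178] [14 20 13]
scene strap [0.5816 0.3337 0.1183] [117 113 120]
scene felt [0.5877 0.2778 0.0913] [72 73 72]
scene case [0.6172 0.201  0.1061] [3 1 7]
scene dish [ 0.4605 -0.0433  0.0095] [93 97 94]
scene cup [ 0.7925 -0.1196  0.1022] [55 55 57]
scene bench [ 0.5155  0.0563 -0.0009] [113 128 127]
scene mat ((534.07958984375, -302.2735595703125), (141.82508850097656, 240.25128173828125), 10.736266136169434) 3651
side mat [ 0.5376 -0.3087  0.0036] [93 91 88]
side jar [0.6305 0.1237 0.1192] [25 24 24]
side strap [0.5753 0.3349 0.1158] [152 145 151]
side felt [0.5915 0.282  0.0871] [100  97  94]
side case [0.6116 0.1906 0.1029] [22 21 22]
side dish [ 0.4523 -0.0357  0.0049] [128 129 123]
side cup [ 0.768  -0.097   0.0218] [51 51 50]
side bench [0.5142 0.0853 0.0008] [155 167 165]
side mat ((536.106689453125, -301.3900146484375), (139.56326293945312, 239.37451171875), 10.803693771362305) 8700
```

View pics/crop0.png

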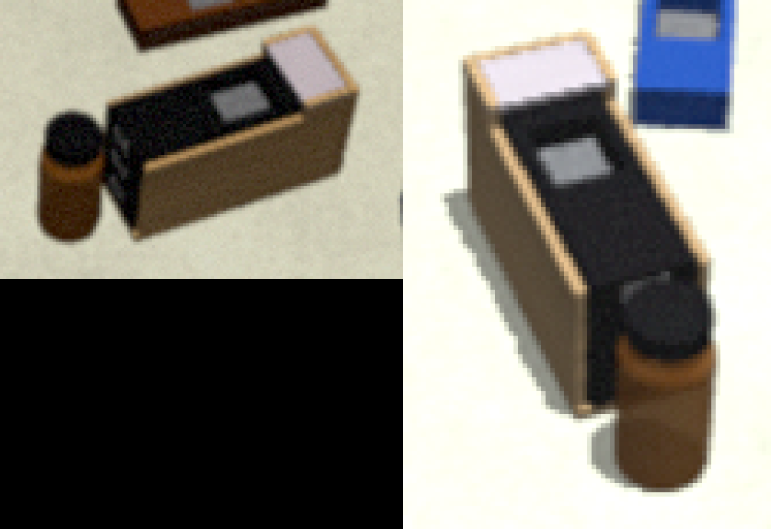

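The crop confirms the target: a black case in the plywood rack, grey felt well at crop (240,102) / (575,160), under the pale strap. The jar stands in front of the open end. Now I move over towards the rack for a wrist view.

{"op": "servo_tool", "data": {
  "commands": [
    [0,0,7,14,36,16,0],
    [0,0,14,28,72,32,0],
    [0,0,21,42,108,48,0],
    [0,0,28,56,144,64,0],
    [0,0,35,70,180,80,0]
  ]
}}

```text
clock: 0.57
tcp_pos: [0.3426, -0.4362, 0.2739]
orientation: [-2.732, -1.551, 0.001]
contact_force: [0.9, 0.2, 0.6]
grip_width: 0.0851
gripper_force: 0.0
```

{"op": "servo_tool", "data": {
  "commands": [
    [0,0,7,14,36,14,0],
    [0,0,14,28,72,28,0],
    [0,0,21,42,108,42,0],
    [0,0,28,56,144,56,0],
    [0,0,35,70,180,70,0]
  ]
}}

```text
clock: 0.98
tcp_pos: [0.4125, -0.2562, 0.3442]
orientation: [2.139, 2.301, -0.001]
contact_force: [1.5, -1.1, 0.3]
grip_width: 0.0854
gripper_force: 0.0
```

{"op": "servo_tool", "data": {
  "commands": [
    [0,0,2,14,36,0,0],
    [0,0,4,28,72,0,0],
    [0,0,6,42,108,0,0],
    [0,0,8,56,144,0,0],
    [0,0,10,70,180,0,0]
  ]
}}

```text
clock: 1.4
tcp_pos: [0.4825, -0.0764, 0.3436]
orientation: [1.936, 2.474, -0.0]
contact_force: [1.5, -0.2, -0.6]
grip_width: 0.0852
gripper_force: 0.0
```

{"op": "servo_tool", "data": {
  "commands": [
    [0,0,0,14,36,0,0],
    [0,0,0,28,72,0,0],
    [0,0,0,42,108,0,0],
    [0,0,0,56,144,0,0],
    [0,0,0,70,180,0,0]
  ]
}}

```text
clock: 1.82
tcp_pos: [0.5527, 0.1034, 0.3434]
orientation: [1.939, 2.472, -0.0]
contact_force: [1.2, -0.1, -0.1]
grip_width: 0.0853
gripper_force: 0.0
```

Run:
```python
from h import *
G=grab("wrist","wrist1.png"); print(G[2].round(3)[:3].tolist())
```

```text
[[0.971, -0.228, -0.069, 0.536], [0.238, 0.93, 0.28, 0.174], [-0.0, -0.288, 0.958, 0.524]]
```

View pics/wrist1.png

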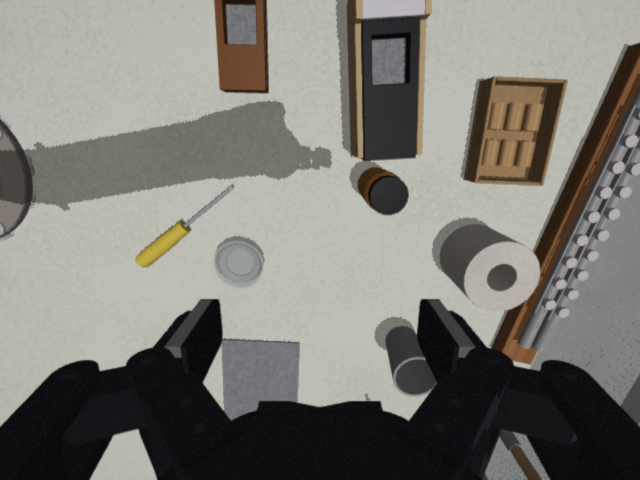

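The wrist view shows the top case at (390,85) with its well at (390,58), the jar lid at (388,195), the brown look-alike at (243,40) and the dish at (239,262). Next come the jar lid, well and case edges across views.

```bash
cat >> h.py <<'E'
def comp(m,seed):
    _,L=cv2.connectedComponents(m.astype(np.uint8),connectivity=4); return L==L[seed[1],seed[0]]
def tri(Gs,uvs):
    A=np.zeros((3,3));b=np.zeros(3);L=[]
    for G,uv in zip(Gs,uvs):
        p=G[2][:3,3]; d=onplane(G,uv,0)[0]-p; d/=np.linalg.norm(d); Q=np.eye(3)-np.outer(d,d); A+=Q;b+=Q@p;L.append((p,Q))
    x=np.linalg.solve(A,b); return x*1000,[round(1000*float(np.linalg.norm(Q@(x-p))),1) for p,Q in L]
E
python3 - <<'E'
from h import *
Gs={n:load(n) for n in("scene0","side0","wrist1")}
seeds={"scene0":dict(jar=(343,254),felt=(397,243),strap=(419,233)),"side0":dict(jar=(347,214),felt=(327,181),strap=(320,160)),"wrist1":dict(jar=(390,197),felt=(388,58),case=(390,120))}
C={}
for n,G in Gs.items():
    im=G[0].astype(int)
    for k,s in seeds[n].items():
        ref=np.median(im[s[1]-2:s[1]+3,s[0]-2:s[0]+3].reshape(-1,3),0)
        m=comp((np.abs(cv2.medianBlur(G[0],3).astype(int)-ref).max(-1)<(22 if k!="strap" else 35)),s)
        uv=np.argwhere(m)[:,::-1].astype(np.float32); rc=cv2.minAreaRect(uv); C[n,k]=rc[0]
        z=dict(jar=.118,felt=.086,strap=.115,case=.104)[k]
        q=cv2.minAreaRect((onplane(G,uv,z)[:,:2]*1000).astype(np.float32))
        print(n,k,m.sum(),np.round(rc[0],1),"plane",[np.round(t,1).tolist() for t in q],"depth z",np.nanmedian(cloud(G)[m][:,2]).round(4))
for k in("jar","felt","strap"):
    ns=[n for n in Gs if (n,k) in C]; print(k,tri([Gs[n] for n in ns],[C[n,k] for n in ns]))
P=cloud(Gs["wrist1"])
for n,u,v in(("brown",240,75),("drv tip",232,186),("dish",239,262),("well floor",388,58),("lid",390,140),("box",480,180)):print(n,P[v,u].round(3))
E
```

```text
scene0 jar 1457 [374.1 248.5] plane [[619.3, 215.0], [117.6, 211.6], 34.1] depth z 0.1049
scene0 felt 129 [397.1 242.3] plane [[581.1, 279.0], [28.5, 41.3], 17.7] depth z 0.0884
scene0 strap 148312 [315.  253.9] plane [[465.1, 0.1], [1190.1, 1770.0], 0.1] depth z 0.0023
side0 jar 1400 [335.6 197.3] plane [[606.2, 189.3], [77.6, 240.8], 9.8] depth z 0.1037
side0 felt 92 [326.5 179.6] plane [[591.4, 289.2], [33.2, 30.3], 18.0] depth z 0.0871
side0 strap 122049 [273.7 281. ] plane [[382.3, 152.0], [1233.3, 1134.2], 90.0] depth z 0.0001
wrist1 jar 1123 [388.4 195.3] plane [[633.3, 132.3], [45.2, 45.3], 66.9] depth z 0.1188
wrist1 felt 1396 [388.   61.5] plane [[593.5, 280.5], [37.9, 46.8], 17.0] depth z 0.0876
wrist1 case 5933 [393.   87.9] plane [[604.1, 247.1], [69.9, 149.9], 17.6] depth z 0.1048
jar (array([622.98081531, 170.20779659, 134.85338387]), [38.4, 17.2, 36.1])
felt (array([590.76272812, 277.1563078 ,  97.03109775]), [0.5, 1.1, 1.4])
strap (array([447.7799717 ,  82.53118376, -90.49532834]), [9.7, 9.7])
brown [0.414 0.231 0.034]
drv tip [0.42  0.077 0.002]
dish [ 0.453 -0.043  0.007]
well floor [0.592 0.284 0.088]
lid [0.618 0.195 0.105]
box [0.773 0.177 0.04 ]
```

Run:
```python
from h import *
Gs={n:load(n) for n in("scene0","side0","wrist1")}
roi={"scene0":(328,243,356,263),"side0":(330,200,362,226),"wrist1":(360,165,415,225)}
cs=[]
for n,G in Gs.items():
    P=cloud(G);x0,y0,x1,y1=roi[n];sub=P[y0:y1,x0:x1].reshape(-1,3);h=sub[(sub[:,2]>.113)&(sub[:,2]<.124)&(sub[:,1]<.157)]
    c,rad=cv2.minEnclosingCircle((h[:,:2]*1000).astype(np.float32)); print(n,"depth lid",np.round(c,1),round(rad,1),np.median(h,0).round(4),len(h))
    uv=np.argwhere((P[...,2]>.113)&(P[...,2]<.124)); uv=uv[(uv[:,1]>=x0)&(uv[:,1]<x1)&(uv[:,0]>=y0)&(uv[:,0]<y1)][:,::-1]
    uv=uv[P[uv[:,1],uv[:,0],1]<.157]; cs.append(cv2.minAreaRect(uv.astype(np.float32))[0])
print(np.round(cs,1),tri(Gs.values(),cs))
G=Gs["wrist1"];im=cv2.GaussianBlur(G[0],(3,3),0).astype(int)
hsv=cv2.cvtColor(G[0],cv2.COLOR_BGR2HSV); 
tan=(hsv[...,0]>8)&(hsv[...,0]<25)&(hsv[...,1]>70)&(hsv[...,2]>90)
dark=im.max(-1)<75
L=[];Rr=[];
for v in range(20,150):
    t=np.where(dark[v,355:430])[0]+355
    row=[u for u in range(345,380) if tan[v,u] and not tan[v,u+1]]; row2=[u for u in range(405,432) if tan[v,u] and not tan[v,u-1]]
    if row:L.append((row[-1]+.5,v))
    if row2:Rr.append((row2[0]-.5,v))
out=[]
for nm,a in(("wall inner L",L),("wall inner R",Rr)):
    q=onplane(G,np.array(a),.099)[:,:2]*1000; vx,vy,x,y=cv2.fitLine(q.astype(np.float32),cv2.DIST_HUBER,0,.01,.01).ravel()
    if vy<0:vx,vy=-vx,-vy
    print(nm,len(a),"angle",np.degrees(np.arctan2(vy,vx)).round(2),"at",x.round(1),y.round(1)); out.append((vx,vy,x,y))
for u in(375,390,405):
    col=[v for v in range(130,180) if dark[v,u] and not dark[v+1,u]]; print("front",u,col,[onplane(G,(u,v+.5),.104)[0].round(4).tolist() for v in col[:2]])
    col=[v for v in range(25,110) if dark[v,u]!=dark[v+1,u]]; print("felt edges",u,col)
a,b=out; w=abs((b[2]-a[2])*a[1]-(b[3]-a[3])*a[0]); print("inner width",w)
```

```text
scene0 depth lid [630.7 129.6] 25.7 [0.6322 0.1292 0.1199] 232
side0 depth lid [632.7 131.4] 25.5 [0.6325 0.1297 0.1179] 240
wrist1 depth lid [633.8 131.8] 24.1 [0.633  0.1326 0.1187] 1218
[[343.  253.5]
 [347.5 212.5]
 [388.5 195.5]] (array([632.63765729, 130.79509672, 117.58790576]), [1.5, 0.4, 1.8])
wall inner L 127 angle 107.07 at 569.7 244.4
wall inner R 130 angle 106.96 at 633.1 261.6
front 375 [158, 175] [[0.6072, 0.1705, 0.104], [0.613, 0.1508, 0.104]]
felt edges 375 [39, 84]
front 390 [157] [[0.6247, 0.176, 0.104]]
felt edges 390 [38, 83]
front 405 [157] [[0.6424, 0.1803, 0.104]]
felt edges 405 []
inner width 65.61641
```

Checks: the inner width measures 65.6 mm (65.5 given) and the jar top 117.6 mm (118 given). The rack's x axis points to 107.0° and its origin is near (597,267). The well, at (593,281), agrees from both routes. Now the jar grasp.

{"op": "servo_tool", "data": {
  "commands": [
    [0,0,1,16,5,-28,0],
    [0,0,2,32,11,-56,0],
    [0,0,3.2,48,16,-84,0],
    [0,0,3.2,64,22,-112,0],
    [0,0,3.2,80,27,-140,0]
  ]
}}

```text
clock: 2.28
tcp_pos: [0.6328, 0.1291, 0.2018]
orientation: [-1.868, -2.526, 0.001]
contact_force: [-0.2, -0.6, 1.3]
grip_width: 0.0855
gripper_force: 0.0
```

{"op": "servo_tool", "data": {
  "commands": [
    [0,0,0,0,0,-30,0],
    [0,0,0,0,0,-60,0],
    [0,0,0,0,0,-90,0],
    [0,0,0,0,0,-120,0],
    [0,0,0,0,0,-143,0]
  ]
}}

```text
clock: 2.7
tcp_pos: [0.6311, 0.1282, 0.0576]
orientation: [-1.867, -2.524, 0.004]
contact_force: [-0.5, -0.2, -0.4]
grip_width: 0.0857
gripper_force: 0.0
```

{"op": "servo_tool", "data": {
  "commands": [
    [0,0,0,0,0,0,0.5],
    [0,0,0,0,0,0,0.5],
    [0,0,0,0,0,0,0.6],
    [0,0,0,0,0,0,0.6],
    [0,0,0,0,0,0,0.6]
  ],
  "force": 40
}}

```text
clock: 3.12
tcp_pos: [0.6339, 0.1294, 0.0627]
orientation: [1.867, 2.524, 0.004]
contact_force: [-0.4, 0.8, 2.3]
grip_width: 0.047
gripper_force: 41.9
```

Run:
```python
from h import *
print(r.get_obs()["grip_width"],r.get_obs()["gripper_force"])
G=grab("side");H=grab("scene")
a=cv2.resize(G[0][130:270,270:420],None,fx=2.7,fy=2.7,interpolation=3);b=cv2.resize(H[0][190:310,290:430],None,fx=2.8,fy=2.8,interpolation=3)
o=np.zeros((380,800,3),np.uint8);o[:a.shape[0],:a.shape[1]]=a[:380];o[:b.shape[0],406:406+b.shape[1]]=b[:,:394];cv2.imwrite("pics/grip1.png",np.clip(o*1.6,0,255).astype(np.uint8))
```

```text
0.0469652333569237 41.87849164009094
```

View pics/grip1.png

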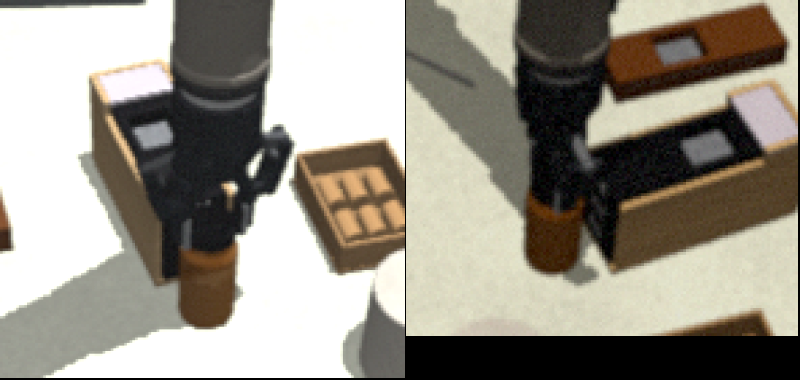

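The jar is upright between the pads, in the side crop (205,280) and the scene crop (553,235). The 47 mm opening fits the narrower lid/neck. Lift it and set it aside.

{"op": "servo_tool", "data": {
  "commands": [
    [0,0,0,0,0,8,0.6],
    [0,0,0,0,0,18,0.6],
    [0,0,0,0,0,30,0.6],
    [0,0,0,0,0,40,0.6],
    [0,0,0,0,0,40,0.6]
  ]
}}

```text
clock: 3.63
tcp_pos: [0.6341, 0.1295, 0.1037]
orientation: [1.867, 2.523, 0.005]
contact_force: [-0.4, -0.2, -1.5]
grip_width: 0.0469
gripper_force: 41.7
```

{"op": "servo_tool", "data": {
  "commands": [
    [0,0,0,-12,0,0,0.6],
    [0,0,0,-30,0,0,0.6],
    [0,0,0,-50,0,0,0.6],
    [0,0,0,-65,0,0,0.6],
    [0,0,0,-75,0,0,0.6]
  ]
}}

```text
clock: 4.05
tcp_pos: [0.5556, 0.1288, 0.1004]
orientation: [-1.867, -2.526, 0.002]
contact_force: [-0.8, -0.6, -2.9]
grip_width: 0.0471
gripper_force: 41.9
```

{"op": "servo_tool", "data": {
  "commands": [
    [0,0,0,-15,0,0,0.6],
    [0,0,0,-35,0,0,0.6],
    [0,0,0,-55,0,0,0.6],
    [0,0,0,-70,0,0,0.6],
    [0,0,0,-78,0,0,0.6]
  ]
}}

```text
clock: 4.47
tcp_pos: [0.4777, 0.1288, 0.1005]
orientation: [-1.867, -2.527, 0.002]
contact_force: [0.1, 0.1, -2.5]
grip_width: 0.0467
gripper_force: 41.9
```

{"op": "servo_tool", "data": {
  "commands": [
    [0,0,0,0,0,-12,0.6],
    [0,0,0,0,0,-24,0.6],
    [0,0,0,0,0,-32,0.6],
    [0,0,0,0,0,-36,0.6],
    [0,0,0,0,0,-38,0.6]
  ]
}}

```text
clock: 4.88
tcp_pos: [0.4796, 0.1289, 0.0625]
orientation: [-1.868, -2.525, 0.003]
contact_force: [-9.1, -4.7, 33.2]
grip_width: 0.0465
gripper_force: 45.2
```

{"op": "servo_tool", "data": {
  "commands": [
    [0,0,0,0,0,-0.5,0.6],
    [0,0,0,0,0,-1,0.6],
    [0,0,0,0,0,-1.5,0.6],
    [0,0,0,0,0,-1.5,0.6],
    [0,0,0,0,0,-1.5,0.6]
  ]
}}

```text
clock: 5.3
tcp_pos: [0.4797, 0.1288, 0.0626]
orientation: [1.868, 2.525, -0.003]
contact_force: [-8.6, -4.2, 25.9]
grip_width: 0.0463
gripper_force: 44.6
```

{"op": "servo_tool", "data": {
  "commands": [
    [0,0,0,0,0,1,0.6],
    [0,0,0,0,0,1.5,0.6],
    [0,0,0,0,0,1.5,0.3],
    [0,0,0,0,0,1.5,0],
    [0,0,0,0,0,1.5,0]
  ]
}}

```text
clock: 5.72
tcp_pos: [0.48, 0.1291, 0.0623]
orientation: [-1.868, -2.526, -0.001]
contact_force: [0.9, 0.9, -0.7]
grip_width: 0.0804
gripper_force: 0.0
```

{"op": "servo_tool", "data": {
  "commands": [
    [0,0,0,0,0,0,0],
    [0,0,0,0,0,0,0],
    [0,0,0,0,0,25,0],
    [0,0,0,0,0,60,0],
    [0,0,0,0,0,100,0]
  ]
}}

```text
clock: 6.13
tcp_pos: [0.4779, 0.1286, 0.1622]
orientation: [-1.866, -2.524, 0.004]
contact_force: [1.1, 0.1, 0.2]
grip_width: 0.0856
gripper_force: 0.0
```

{"op": "servo_tool", "data": {
  "commands": [
    [0,0,0,10,20,25,0],
    [0,0,0,20,30,50,0.3],
    [0,0,0,30,40,60,0.6],
    [0,0,0,40,50,60,1],
    [0,0,0,50,60,60,1]
  ]
}}

```text
clock: 6.55
tcp_pos: [0.5306, 0.1895, 0.2237]
orientation: [1.868, 2.524, 0.003]
contact_force: [-0.2, 1.0, -0.1]
grip_width: 0.0386
gripper_force: 0.0
```

{"op": "servo_tool", "data": {
  "commands": [
    [0,0,0,15,20,0,1],
    [0,0,0,30,40,0,1],
    [0,0,0,45,60,0,1],
    [0,0,0,62,92,0,1],
    [0,0,0,62,92,0,1]
  ]
}}

```text
clock: 6.97
tcp_pos: [0.5921, 0.2873, 0.2219]
orientation: [-1.861, -2.527, -0.006]
contact_force: [-1.3, 0.7, 0.5]
grip_width: -0.0002
gripper_force: 0.0
```

Run:
```python
from h import *
o=r.get_obs();print(o["tcp_pos"],o["grip_width"],o["contact_force"])
G=grab("wrist","wrist2.png");P=cloud(G)
for n in("side","scene"):
    G2=grab(n,n+"2.png");Q=cloud(G2).reshape(-1,3);s=Q[(abs(Q[:,0]-.48)<.06)&(abs(Q[:,1]-.129)<.06)&(Q[:,2]>.11)&(Q[:,2]<.13)]; print(n,len(s),np.median(s,0) if len(s) else 0)
```

```text
[0.5921077  0.28725501 0.22187705] -0.00016184159864420856 [-1.27589222  0.67951573  0.52181474]
side 260 [0.47865546 0.12780987 0.11743618]
scene 221 [0.48034417 0.12909846 0.11899688]
```

View pics/wrist2.png

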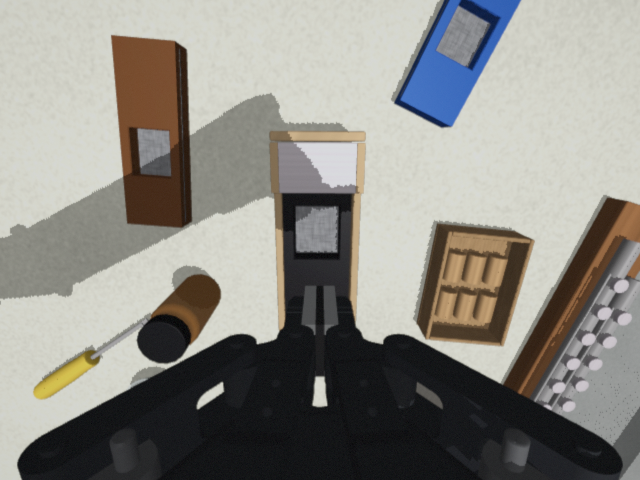

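The jar stands upright at (479,128). The well mouth is in this view near (317,228), rack in line, fingers shut at (320,310). I'll refine the well from this second wrist place.

Run:
```python
from h import *
G=load("wrist2");im=G[0].astype(int);g=im.sum(-1)/3
P=cloud(G)
print("col 317 rows185-275",g[185:275:3,317].round().astype(int).tolist()); print("row 230",g[230,270:365:3].round().astype(int).tolist())
print("z col",(P[190:270:4,317,2]*1000).round().tolist()); print("z row",(P[230,274:362:3,2]*1000).round().tolist())
m=comp((g>60)&(np.abs(P[...,2]-.087)<.006),(317,228)); uv=np.argwhere(m)[:,::-1].astype(np.float32)
print("felt",m.sum(),cv2.minAreaRect((onplane(G,uv,.086)[:,:2]*1000).astype(np.float32)))
m=comp((P[...,2]>.083)&(P[...,2]<.099)&(g<200),(317,228));
e=np.array([-.292,.956]);n=np.array([-.956,-.292]);O=np.array([597.1,267.])
t=lambda u,v,z:[((onplane(G,(u,v),z)[0,:2]*1000-O)@w).round(1) for w in(e,n)]
for nm,u,v,z in(("strap front",317,193.,.115),("rear wall end",317,131,.099),("well front",317,258.5,.104),("wellL",294,231,.104),("wellR",341,231,.104),("wall L in",284,230,.099),("wall R in",353,230,.099)):print(nm,t(u,v,z))
o=r.get_obs();print("tcp in rack",[(o["tcp_pos"][:2]*1000-O)@w for w in(e,n)])
```

```text
col 317 rows185-275 [133, 132, 132, 27, 23, 25, 20, 62, 107, 139, 145, 142, 148, 145, 147, 150, 149, 139, 145, 147, 148, 148, 128, 9, 11, 44, 46, 43, 44, 41]
row 230 [215, 213, 161, 166, 104, 23, 22, 27, 23, 143, 143, 141, 150, 144, 134, 154, 145, 144, 141, 137, 135, 139, 139, 20, 54, 54, 54, 67, 165, 168, 212, 214]
z col [116.0, 103.0, 105.0, 105.0, 104.0, 87.0, 88.0, 87.0, 87.0, 87.0, 87.0, 87.0, 88.0, 88.0, 87.0, 88.0, 91.0, 104.0, 104.0, 105.0]
z row [1.0, 99.0, 99.0, 106.0, 105.0, 106.0, 105.0, 89.0, 87.0, 86.0, 86.0, 88.0, 88.0, 88.0, 88.0, 88.0, 88.0, 87.0, 88.0, 87.0, 87.0, 88.0, 105.0, 105.0, 105.0, 103.0, 97.0, 99.0, 100.0, 1.0]
felt 1930 ((593.23095703125, 277.2629699707031), (41.74687194824219, 46.443546295166016), 16.567886352539062)
strap front [np.float64(51.0), np.float64(-0.0)]
rear wall end [np.float64(102.3), np.float64(0.2)]
well front [np.float64(-12.6), np.float64(-0.2)]
wellL [np.float64(14.2), np.float64(21.2)]
wellR [np.float64(14.4), np.float64(-22.3)]
wall L in [np.float64(13.8), np.float64(30.9)]
wall R in [np.float64(14.1), np.float64(-33.9)]
tcp in rack [np.float64(15.18878164998953), np.float64(1.642997953029668)]
```

{"op": "servo_tool", "data": {
  "commands": [
    [0,0,0,1,-1,-25,1],
    [0,0,0,2,-2,-50,1],
    [0,0,0,2,-2,-75,1],
    [0,0,0,2,-2,-90,1],
    [0,0,0,2,-2,-90,1]
  ]
}}

```text
clock: 7.53
tcp_pos: [0.5914, 0.2754, 0.1288]
orientation: [-1.869, -2.523, 0.01]
contact_force: [-0.0, -0.4, 0.7]
grip_width: 0.0
gripper_force: 0.0
```

{"op": "servo_tool", "data": {
  "commands": [
    [0,0,0,0,0,0,1],
    [0,0,0,0,0,0,1],
    [0,0,0,0,0,0,1]
  ]
}}

```text
clock: 7.78
tcp_pos: [0.5944, 0.2792, 0.1344]
orientation: [1.868, 2.524, 0.004]
contact_force: [-0.1, -0.4, 0.8]
grip_width: 0.0002
gripper_force: 0.0
```

{"op": "servo_tool", "data": {
  "commands": [
    [0,0,0,0,-2.5,-12,1],
    [0,0,0,0,-2.5,-24,1],
    [0,0,0,0,-2.5,-34,1],
    [0,0,0,0,-2.5,-40,1],
    [0,0,0,0,-2.5,-42,1]
  ]
}}

```text
clock: 8.2
tcp_pos: [0.5923, 0.2757, 0.0883]
orientation: [-1.867, -2.525, 0.004]
contact_force: [-0.2, -0.0, -0.7]
grip_width: 0.0002
gripper_force: 0.0
```

{"op": "servo_tool", "data": {
  "commands": [
    [0,0,0,0,0,0,1],
    [0,0,0,0,0,0,1],
    [0,0,0,0,0,0,1]
  ]
}}

```text
clock: 8.45
tcp_pos: [0.5937, 0.2768, 0.091]
orientation: [1.868, 2.526, 0.001]
contact_force: [-0.6, -0.4, -0.6]
grip_width: 0.0002
gripper_force: 0.0
```

{"op": "servo_tool", "data": {
  "commands": [
    [0,0,0,1.2,-4,0,1],
    [0,0,0,2.3,-7.6,0,1],
    [0,0,0,3.5,-11.5,0,1],
    [0,0,0,5.3,-17.2,0,1],
    [0,0,0,7,-23,0,1]
  ]
}}

```text
clock: 8.87
tcp_pos: [0.6007, 0.2526, 0.0906]
orientation: [1.868, 2.525, 0.0]
contact_force: [-0.1, 0.6, 0.0]
grip_width: 0.0003
gripper_force: 0.0
```

{"op": "servo_tool", "data": {
  "commands": [
    [0,0,0,1.8,-5.7,0,1],
    [0,0,0,3.5,-11.5,0,1],
    [0,0,0,5.3,-17.2,0,1],
    [0,0,0,7,-23,0,1],
    [0,0,0,8.8,-28.7,0,1]
  ]
}}

```text
clock: 9.28
tcp_pos: [0.6094, 0.224, 0.0905]
orientation: [1.868, 2.526, -0.0]
contact_force: [0.4, 0.7, -1.1]
grip_width: 0.0002
gripper_force: 0.0
```

```bash
cat > prot.py <<'E'
from h import *
e=np.array([-.292,.956]);n=np.array([-.956,-.292]);O=np.array([597.7,265.1])
def prot(nm,fn):
    G=grab(nm,fn);P=cloud(G).reshape(-1,3)*1000;x=(P[:,:2]-O)@e;y=(P[:,:2]-O)@n
    s=(abs(y)<28)&(abs(P[:,2]-104)<4)&(x<0)&(x>-200); print(nm,s.sum(),"front x",np.percentile(x[s],[1,3,10]).round(1)); 
    for k in(72,40): 
        t=(abs(y)<28)&(x<-80)&(x>-125)&(P[:,2]>k-30)&(P[:,2]<k-4); print("  layer top",k,np.percentile(x[t],[2,10,50]).round(1) if t.sum() else None)
E
python3 -c "
from prot import *
prot('side','s3.png');prot('scene','c3.png')"
```

```text
side 490 front x [-95.5 -94.3 -89.4]
  layer top 72 [-96.6 -95.6 -93.6]
  layer top 40 [-97.  -95.9 -94. ]
scene 436 front x [-96.7 -95.5 -89.6]
  layer top 72 [-97.8 -97.  -95.5]
  layer top 40 [-98.  -97.2 -95.4]
```

Run:
```python
from h import *
G=load("s3");H=load("c3");W=grab("wrist","w3.png")
a=cv2.resize(G[0][130:250,280:390],None,fx=3.5,fy=3.5,interpolation=3);b=cv2.resize(H[0][190:290,320:440],None,fx=3.3,fy=3.3,interpolation=3)
o=np.zeros((600,790,3),np.uint8);o[:a.shape[0],:a.shape[1]]=a;o[:b.shape[0],390:390+b.shape[1]]=b[:,:400]
c=W[0][200:400,200:430];c=cv2.resize(c,(290,252));o[335:587,395:685]=c
cv2.imwrite("pics/v3.png",np.clip(o*1.7,0,255).astype(np.uint8))
```

```text
(no output)
```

View pics/v3.png

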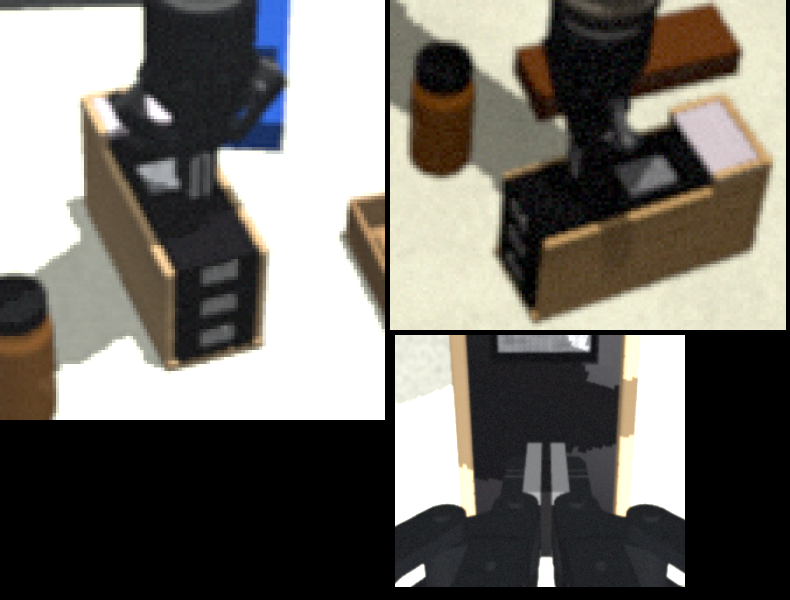

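The wrist panel shows the shut fingers (545,470) over the lid in front of the well, and the case has not moved. So the fingertips ride above the lid. I'll measure where they really end.

Run:
```python
from h import *
o=r.get_obs();print(o["tcp_pos"],o["contact_force"])
G=load("w3");T=np.array(r.camera_info("wrist")["T_tool_cam"]);print(T.round(4).tolist())
_,d,_,f,cx,cy=G
v,u=np.mgrid[:480,:640];P=np.stack([(u-cx)/f*d,-(v-cy)/f*d,-d],-1)@T[:3,:3].T+T[:3,3]
P[d==0]=np.nan
print("max z of things near axis, col by row")
for vv in range(268,345,6): print(vv,[(np.round(P[vv,uu]*1000).tolist()) for uu in(305,312,320,328)])
for n in("s3","c3"):
    Q=cloud(load(n)).reshape(-1,3); a=Q-o["tcp_pos"]; s=(np.hypot(a[:,0],a[:,1])<.02)&(a[:,2]<.06); q=Q[s]*1000
    print(n,s.sum(), np.histogram(q[:,2],bins=range(98,156,4)))
```

```text
[0.6094914  0.22392349 0.09045533] [ 0.14478038  0.43625711 -0.4378129 ]
[[0.0, 0.9577, 0.2877, 0.0728], [1.0, 0.0, -0.0001, 0.001], [-0.0001, 0.2877, -0.9577, -0.1808], [0.0, 0.0, 0.0, 1.0]]
max z of things near axis, col by row
268 [[8.0, -7.0, -14.0], [8.0, -3.0, -14.0], [8.0, 1.0, -14.0], [8.0, 6.0, -14.0]]
274 [[4.0, -7.0, -14.0], [5.0, -3.0, -15.0], [5.0, 1.0, -15.0], [4.0, 6.0, -14.0]]
280 [[1.0, -7.0, -14.0], [1.0, -3.0, -15.0], [1.0, 1.0, -14.0], [1.0, 6.0, -14.0]]
286 [[10.0, -5.0, -43.0], [10.0, -2.0, -41.0], [11.0, 1.0, -43.0], [10.0, 5.0, -42.0]]
292 [[10.0, -5.0, -48.0], [10.0, -2.0, -49.0], [10.0, 1.0, -48.0], [11.0, 5.0, -49.0]]
298 [[10.0, -5.0, -54.0], [11.0, -2.0, -55.0], [10.0, 1.0, -54.0], [11.0, 5.0, -55.0]]
304 [[10.0, -5.0, -59.0], [10.0, -2.0, -60.0], [10.0, 1.0, -60.0], [10.0, 4.0, -60.0]]
310 [[10.0, -5.0, -64.0], [10.0, -2.0, -64.0], [11.0, 1.0, -66.0], [10.0, 4.0, -65.0]]
316 [[10.0, -4.0, -70.0], [10.0, -2.0, -70.0], [10.0, 1.0, -70.0], [10.0, 4.0, -69.0]]
322 [[10.0, -4.0, -74.0], [11.0, -2.0, -75.0], [11.0, 1.0, -75.0], [10.0, 4.0, -73.0]]
328 [[11.0, -4.0, -80.0], [9.0, -2.0, -75.0], [9.0, 1.0, -76.0], [9.0, 4.0, -75.0]]
334 [[11.0, -4.0, -83.0], [11.0, -1.0, -83.0], [7.0, 1.0, -77.0], [11.0, 4.0, -84.0]]
340 [[11.0, -4.0, -86.0], [12.0, -1.0, -87.0], [4.0, 1.0, -75.0], [12.0, 4.0, -87.0]]
s3 198 (array([ 15, 108,   8,   0,   0,   0,   0,   2,   6,  11,  16,  13,  16,
         3]), array([ 98, 102, 106, 110, 114, 118, 122, 126, 130, 134, 138, 142, 146,
       150, 154]))
c3 185 (array([14, 72, 47,  9,  0,  0,  0,  1,  2,  7,  8, 11,  9,  4]), array([ 98, 102, 106, 110, 114, 118, 122, 126, 130, 134, 138, 142, 146,
       150, 154]))
```

The shut fingertips really end about 38–40 mm short of the reported TCP, as the wrist depth and both fixed cameras agree. That also explains the 47 mm grip on the jar's lid. I'll measure it finer, and for the open fingers too, before redoing the hook.

Run:
```python
from h import *
T=np.array(r.camera_info("wrist")["T_tool_cam"])
def tc(fn):
    _,d,_,f,cx,cy=load(fn);v,u=np.mgrid[:480,:640];P=np.stack([(u-cx)/f*d,-(v-cy)/f*d,-d],-1)@T[:3,:3].T+T[:3,3];P[d==0]=np.nan;return P*1000
P=tc("w3");print([P[v,312].round(1).tolist() for v in range(280,288)])
P=tc("wrist2");print("w2",[P[v,312].round(1).tolist() for v in range(280,290)])
P=tc("wrist1")
s=(P[...,2]>-150)&(P[...,2]<5);q=P[s]; print("open: z max percentiles",np.percentile(q[:,2],[90,98,99.5,99.9]))
t=q[q[:,2]>-60]
for sg in(1,-1):
    a=t[t[:,1]*sg>0]; print(len(a),"y",np.percentile(a[:,1],[1,50,99]).round(1),"x",np.percentile(a[:,0],[1,50,99]).round(1),"z",np.percentile(a[:,2],[50,99,100]).round(1))
b=q[(abs(q[:,1])<25)];print("body",len(b),np.percentile(b[:,2],[50,90,99,100]),np.percentile(b[:,0],[1,99]))
```

```text
[[1.1, -3.0, -14.7], [0.1, -3.0, -13.7], [-0.2, -3.0, -14.3], [-0.6, -3.0, -14.8], [-1.4, -3.0, -14.3], [-2.1, -3.0, -14.1], [9.6, -2.4, -41.3], [10.3, -2.3, -43.8]]
w2 [[-55.4, -6.1, 116.4], [-57.1, -6.2, 117.8], [-57.9, -6.2, 117.3], [-58.9, -6.2, 117.2], [-60.2, -6.2, 117.6], [-60.9, -6.2, 116.8], [10.1, -2.3, -42.3], [10.2, -2.3, -43.6], [10.2, -2.3, -44.7], [10.3, -2.3, -46.0]]
open: z max percentiles [-89.33285521 -63.16484567 -56.01987172 -52.47719153]
411 y [43.2 43.8 55.2] x [-11.    3.   10.6] z [-56.7 -51.4 -50.9]
409 y [-53.  -41.7 -41.3] x [-11.3   2.7  10.8] z [-56.7 -51.2 -50.8]
body 18729 [-127.50308416 -116.74446169 -111.65035946 -110.07282885] [ 8.8170039  19.82677891]
```

{"op": "servo_tool", "data": {
  "commands": [
    [0,0,0,-4,13,0,1],
    [0,0,0,-8,26,0,1],
    [0,0,0,-12,39,0,1],
    [0,0,0,-14.5,47.5,0,1],
    [0,0,0,-14.5,47.5,0,1]
  ]
}}

```text
clock: 9.85
tcp_pos: [0.5926, 0.2771, 0.0909]
orientation: [-1.86, -2.53, -0.003]
contact_force: [0.2, 0.5, 0.4]
grip_width: 0.0001
gripper_force: 0.0
```

{"op": "servo_tool", "data": {
  "commands": [
    [0,0,0,0,0,-10,1],
    [0,0,0,0,0,-20,1],
    [0,0,0,0,0,-28,1],
    [0,0,0,0,0,-32,1],
    [0,0,0,0,0,-32,1]
  ]
}}

```text
clock: 10.27
tcp_pos: [0.594, 0.2707, 0.0565]
orientation: [-1.869, -2.524, 0.005]
contact_force: [0.6, 0.3, -0.6]
grip_width: -0.0001
gripper_force: 0.0
```

{"op": "servo_tool", "data": {
  "commands": [
    [0,0,0,0,0,-2,1],
    [0,0,0,0,0,-4,1],
    [0,0,0,0,0,-6,1],
    [0,0,0,0,0,-7,1],
    [0,0,0,0,0,-7,1]
  ]
}}

```text
clock: 10.68
tcp_pos: [0.5947, 0.2721, 0.0515]
orientation: [1.868, 2.526, -0.0]
contact_force: [-0.0, 0.0, 1.0]
grip_width: -0.0002
gripper_force: 0.0
```

{"op": "servo_tool", "data": {
  "commands": [
    [0,0,0,1,-3,0,1],
    [0,0,0,2,-6.5,0,1],
    [0,0,0,3.5,-11.5,0,1],
    [0,0,0,5.3,-17.2,0,1],
    [0,0,0,7,-23,0,1]
  ]
}}

```text
clock: 11.1
tcp_pos: [0.6019, 0.2492, 0.0518]
orientation: [-1.868, -2.526, -0.001]
contact_force: [-1.3, 2.0, 0.2]
grip_width: -0.0
gripper_force: 1.3
```

```bash
python3 -c "
from prot import *
o=r.get_obs();print(o['tcp_pos'],o['contact_force'])
prot('side','s4.png');prot('scene','c4.png')"
```

```text
[0.60186762 0.24921296 0.05178784] [-1.27775702  1.9890779   0.23105062]
side 584 front x [-113.2 -111.7 -105.7]
  layer top 72 [-98.  -96.2 -94.2]
  layer top 40 [-97.7 -96.4 -94. ]
scene 523 front x [-115.9 -114.4 -107.1]
  layer top 72 [-98.1 -96.6 -94.8]
  layer top 40 [-97.9 -96.8 -95.4]
```

It hooks: the case is 18 mm out and the lower cases are unmoved. Continue.

{"op": "servo_tool", "data": {
  "commands": [
    [0,0,0,1.8,-5.7,0,1],
    [0,0,0,3.5,-11.5,0,1],
    [0,0,0,5.3,-17.2,0,1],
    [0,0,0,7,-23,0,1],
    [0,0,0,8.8,-28.7,0,1]
  ]
}}

```text
clock: 11.62
tcp_pos: [0.6108, 0.22, 0.0517]
orientation: [1.868, 2.526, 0.001]
contact_force: [-1.0, 2.6, 1.1]
grip_width: 0.0003
gripper_force: 1.4
```

{"op": "servo_tool", "data": {
  "commands": [
    [0,0,0,1.8,-5.7,0,1],
    [0,0,0,3.5,-11.5,0,1],
    [0,0,0,5.3,-17.2,0,1],
    [0,0,0,7,-22.5,0,1],
    [0,0,0,8,-26,0,1]
  ]
}}

```text
clock: 12.03
tcp_pos: [0.6189, 0.1936, 0.0516]
orientation: [1.869, 2.525, 0.0]
contact_force: [-0.7, 2.5, 1.9]
grip_width: 0.0001
gripper_force: 1.5
```

```bash
python3 -c "
from prot import *
o=r.get_obs();print(o['tcp_pos'],o['contact_force'])
prot('side','s5.png');prot('scene','c5.png')"
```

```text
[0.61894729 0.1936398  0.05162171] [-0.69707382  2.49772143  1.93931362]
side 688 front x [-171.  -170.  -163.8]
  layer top 72 [-94.6 -94.5 -93.6]
  layer top 40 [-97.5 -96.  -93.9]
scene 745 front x [-173.5 -170.7 -161.9]
  layer top 72 [-97.1 -96.5 -94.6]
  layer top 40 [-97.5 -96.9 -95.4]
```

{"op": "servo_tool", "data": {
  "commands": [
    [0,0,0,-0.6,2,0,1],
    [0,0,0,-0.6,2,12,1],
    [0,0,0,-0.6,2,35,1],
    [0,0,0,-0.6,2,60,1],
    [0,0,0,-0.6,2,60,0.5]
  ]
}}

```text
clock: 12.55
tcp_pos: [0.6207, 0.1982, 0.1173]
orientation: [1.865, 2.523, 0.01]
contact_force: [1.3, 0.5, -0.0]
grip_width: 0.0109
gripper_force: 0.0
```

{"op": "servo_tool", "data": {
  "commands": [
    [0,0,0,3,-10,0,0],
    [0,0,0,6,-20,0,0],
    [0,0,0,9,-30,0,0],
    [0,0,0,12,-37.5,0,0],
    [0,0,0,12,-37.5,0,0]
  ]
}}

```text
clock: 12.97
tcp_pos: [0.6307, 0.1548, 0.1104]
orientation: [1.873, 2.521, -0.004]
contact_force: [0.3, -1.1, 0.3]
grip_width: 0.0723
gripper_force: 0.0
```

{"op": "servo_tool", "data": {
  "commands": [
    [0,0,0,0,0,0,0],
    [0,0,0,0,0,0,0],
    [0,0,0,0,0,0,0]
  ]
}}

```text
clock: 13.22
tcp_pos: [0.6295, 0.1599, 0.1114]
orientation: [-1.866, -2.526, -0.0]
contact_force: [0.5, -0.0, -0.7]
grip_width: 0.0855
gripper_force: 0.0
```

```bash
python3 -c "
from prot import *
prot('side','s6.png');prot('scene','c6.png')
G=grab('wrist','w6.png');P=cloud(G)*1000
o=r.get_obs();print(o['tcp_pos'],[(o['tcp_pos'][:2]*1000-O)@w for w in(e,n)])
m=(abs(P[...,2]-104)<5);q=P[m];x=(q[:,:2]-O)@e;y=(q[:,:2]-O)@n
for a,b in((-160,-150),(-145,-135),(-130,-120),(-115,-105),(-60,-40)):
  s=(x>a)&(x<b)&(abs(y)<50);print(a,s.sum(),np.percentile(y[s],[1,99]) if s.sum() else 0)
"
```

```text
side 764 front x [-171.6 -169.9 -163.4]
  layer top 72 [-95.4 -95.4 -94.3]
  layer top 40 [-96.2 -95.2 -93.6]
scene 746 front x [-172.7 -170.7 -161.2]
  layer top 72 [-97.8 -97.  -95. ]
  layer top 40 [-97.4 -96.8 -95.6]
[0.62966493 0.15971092 0.11154422] [np.float64(-110.08571779294893), np.float64(0.2151341160443785)]
-160 1340 [-30.09236608  30.67156139]
-145 1399 [-30.06895292  30.63450717]
-130 1510 [-30.08896626  30.58377859]
-115 1614 [-30.12548282  30.58441697]
-60 2118 [-38.88580895  38.91804533]
```

{"op": "servo_tool", "data": {
  "commands": [
    [0,0,0,0.6,-2,-15,0],
    [0,0,0,0.6,-2,-32,0],
    [0,0,0,0.6,-2,-48,0],
    [0,0,0,0.6,-2,-60,0],
    [0,0,0,0.6,-2,-68,0]
  ]
}}

```text
clock: 13.78
tcp_pos: [0.6294, 0.1566, 0.0413]
orientation: [-1.867, -2.525, 0.003]
contact_force: [0.9, -0.6, -0.9]
grip_width: 0.0857
gripper_force: 0.0
```

{"op": "servo_tool", "data": {
  "commands": [
    [0,0,0,0,0,-8,0],
    [0,0,0,0,0,-15,0],
    [0,0,0,0,0,-20,0],
    [0,0,0,0,0,-22,0],
    [0,0,0,0,0,-22,0]
  ]
}}

```text
clock: 14.2
tcp_pos: [0.6304, 0.157, 0.0213]
orientation: [-1.868, -2.526, 0.0]
contact_force: [0.2, -0.1, 0.3]
grip_width: 0.0855
gripper_force: 0.0
```

{"op": "servo_tool", "data": {
  "commands": [
    [0,0,0,0,0,0,0.3],
    [0,0,0,0,0,0,0.5],
    [0,0,0,0,0,0,0.5],
    [0,0,0,0,0,0,0.5],
    [0,0,0,0,0,0,0.5]
  ],
  "force": 100
}}

```text
clock: 14.62
tcp_pos: [0.631, 0.157, 0.0225]
orientation: [1.868, 2.525, 0.001]
contact_force: [-1.9, -1.7, 5.6]
grip_width: 0.0608
gripper_force: 108.0
```

Run:
```python
from h import *
o=r.get_obs();print(o["tcp_pos"],o["grip_width"],o["gripper_force"],o["contact_force"])
G=grab("side");H=grab("scene");W=grab("wrist","w7.png")
a=cv2.resize(G[0][130:250,280:390],None,fx=3.5,fy=3.5,interpolation=3);b=cv2.resize(H[0][190:290,320:440],None,fx=3.3,fy=3.3,interpolation=3)
o=np.zeros((600,790,3),np.uint8);o[:a.shape[0],:a.shape[1]]=a;o[:b.shape[0],390:390+b.shape[1]]=b[:,:400]
o[335:587,395:715]=cv2.resize(W[0],(320,252))
cv2.imwrite("pics/v7.png",np.clip(o*1.7,0,255).astype(np.uint8))
```

```text
[0.6309922  0.15701934 0.02253909] 0.06083172720071716 107.96328037977219 [-1.85008138 -1.69528074  5.58628219]
```

View pics/v7.png

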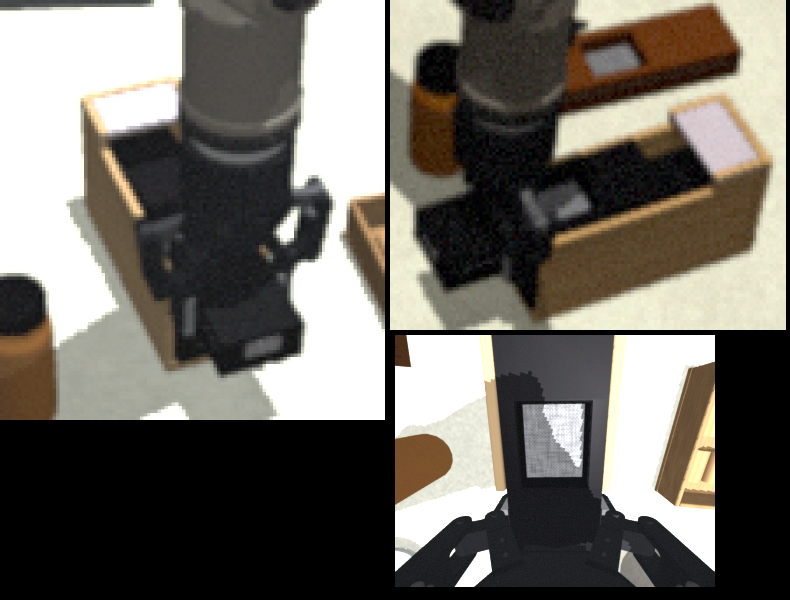

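The case's freed end sits between the pads (side crop (255,320)). The opening of 61 mm matches the case width. Lift slowly.

{"op": "servo_tool", "data": {
  "commands": [
    [0,0,0,0,0,4,0.5],
    [0,0,0,0,0,9,0.5],
    [0,0,0,0,0,15,0.5],
    [0,0,0,0,0,20,0.5],
    [0,0,0,0,0,22,0.5]
  ],
  "force": 115
}}

```text
clock: 15.18
tcp_pos: [0.6309, 0.1572, 0.0445]
orientation: [1.868, 2.525, 0.001]
contact_force: [0.4, 0.3, -3.8]
grip_width: 0.0609
gripper_force: 126.0
```

```bash
cat > lvl.py <<'E'
from prot import *
def lvl(fn):
    G=grab('wrist',fn);o=r.get_obs();W=R.from_rotvec(o["orientation"]).as_matrix();P=(cloud(G)-o["tcp_pos"])@W*1000 # tool coords
    q=P.reshape(-1,3); s=(abs(q[:,1])<29)&(q[:,0]>12)&(q[:,0]<160)&(q[:,2]>-110)&(q[:,2]<-20);q=q[s]
    # lid plane: robust fit
    for _ in range(8):
        A=np.c_[q[:,:2],np.ones(len(q))];c=np.linalg.lstsq(A,q[:,2],rcond=None)[0];res=q[:,2]-A@c;q=q[np.abs(res)<max(2.5,1.2*np.median(abs(res)))]
    print("lid plane: pitch deg",np.degrees(np.arctan(c[:2])).round(2),"z tool at TCP",c[2].round(1),"rear end x",np.percentile(q[:,0],[1,99]).round(1),len(q),o["tcp_pos"].round(4),o["contact_force"].round(1),o["moment"].round(2))
    return P
E
python3 -c "
from lvl import *
lvl('w8.png')"
```

```text
lid plane: pitch deg [-1.27  0.08] z tool at TCP -80.1 rear end x [ 46.5 106.7] 31757 [0.6311 0.1572 0.0446] [-0.1  0.3 -3.8] [-0.09 -0.05 -0.01]
```

{"op": "servo_tool", "data": {
  "commands": [
    [0,0,0,0,0,5,0.5],
    [0,0,0,0,0,16,0.5],
    [0,0,0,0,0,30,0.5],
    [0,0,0,0,0,43,0.5],
    [0,0,0,0,0,52,0.5]
  ]
}}

```text
clock: 15.65
tcp_pos: [0.6315, 0.1576, 0.0983]
orientation: [1.867, 2.525, 0.004]
contact_force: [0.6, -0.2, -3.6]
grip_width: 0.061
gripper_force: 126.0
```

{"op": "servo_tool", "data": {
  "commands": [
    [0,0,0,-1,-6,4,0.5],
    [0,0,0,-4,-20,6,0.5],
    [0,0,0,-8,-42,6,0.5],
    [0,0,0,-13,-70,6,0.5],
    [0,0,0,-18,-100,6,0.5]
  ]
}}

```text
clock: 16.07
tcp_pos: [0.6114, 0.0552, 0.1011]
orientation: [-1.867, -2.526, 0.002]
contact_force: [1.2, -0.3, -4.0]
grip_width: 0.0608
gripper_force: 126.2
```

{"op": "servo_tool", "data": {
  "commands": [
    [0,0,-0.6,-5,-30,0,0.5],
    [0,0,-1.2,-11,-60,0,0.5],
    [0,0,-1.8,-16,-90,0,0.5],
    [0,0,-2.4,-22,-120,0,0.5],
    [0,0,-3,-27,-150,0,0.5]
  ]
}}

```text
clock: 16.48
tcp_pos: [0.5836, -0.0962, 0.1011]
orientation: [-1.936, -2.474, 0.003]
contact_force: [0.6, -0.5, -4.0]
grip_width: 0.0609
gripper_force: 126.2
```

{"op": "servo_tool", "data": {
  "commands": [
    [0,0,-0.6,-5,-30,0,0.5],
    [0,0,-1.2,-11,-60,0,0.5],
    [0,0,-1.8,-16,-90,0,0.5],
    [0,0,-2.4,-22,-120,0,0.5],
    [0,0,-3.2,-27,-150,0,0.5]
  ]
}}

```text
clock: 16.9
tcp_pos: [0.5562, -0.2459, 0.1011]
orientation: [-2.004, -2.418, 0.002]
contact_force: [0.2, 0.1, -3.7]
grip_width: 0.0608
gripper_force: 126.3
```

{"op": "servo_tool", "data": {
  "commands": [
    [0,0,0,-5,-28,0,0.5],
    [0,0,0,-9,-52,0,0.5],
    [0,0,0,-13,-72,0,0.5],
    [0,0,0,-15,-86,0,0.5],
    [0,0,0,-17,-94,0,0.5]
  ]
}}

```text
clock: 17.32
tcp_pos: [0.5395, -0.3403, 0.101]
orientation: [-2.006, -2.417, 0.002]
contact_force: [-0.1, -0.0, -4.3]
grip_width: 0.0611
gripper_force: 126.3
```

{"op": "servo_tool", "data": {
  "commands": [
    [0,0,0,0,0,-10,0.5],
    [0,0,0,0,0,-20,0.5],
    [0,0,0,0,0,-30,0.5],
    [0,0,0,0,0,-30,0.5],
    [0,0,0,0,0,-30,0.5]
  ]
}}

```text
clock: 17.73
tcp_pos: [0.5412, -0.335, 0.0702]
orientation: [-1.997, -2.421, -0.0]
contact_force: [0.7, -0.9, -2.6]
grip_width: 0.0608
gripper_force: 126.3
```

Run:
```python
from lvl import *
P=lvl('w9.png');G=load("w9");
o=r.get_obs();print(o["orientation"],o["grip_width"],o["gripper_force"])
g=cv2.cvtColor(G[0],cv2.COLOR_BGR2GRAY);print("col320",[(v,int(g[v,320]),P[v,320].round().tolist()) for v in range(0,300,12)])
for nm in("side","scene"):
    H=grab(nm,nm+"9.png");Q=cloud(H).reshape(-1,3)*1000; s=(abs(Q[:,0]-535)<150)&(abs(Q[:,1]+302)<160)&(Q[:,2]>8); 
    lid=Q[s]; h=np.histogram(lid[:,2],bins=range(8,240,8));print(nm,h[0])
```

```text
lid plane: pitch deg [-1.4  0.1] z tool at TCP -79.3 rear end x [ 36.  107.4] 32552 [ 0.5418 -0.3355  0.071 ] [ 0.   0.  -4.2] [-0.14 -0.02 -0.02]
[-1.99892629e+00 -2.42210562e+00 -5.83136680e-04] 0.06103182970084424 126.3187050819397
col320 [(0, 43, [108.0, 1.0, -82.0]), (12, 46, [nan, nan, nan]), (24, 45, [102.0, 1.0, -82.0]), (36, 45, [99.0, 1.0, -83.0]), (48, 46, [97.0, 1.0, -80.0]), (60, 48, [94.0, 1.0, -81.0]), (72, 45, [91.0, 1.0, -83.0]), (84, 47, [88.0, 1.0, -82.0]), (96, 47, [85.0, 1.0, -81.0]), (108, 48, [82.0, 1.0, -81.0]), (120, 48, [79.0, 1.0, -82.0]), (132, 111, [76.0, 1.0, -64.0]), (144, 142, [72.0, 1.0, -64.0]), (156, 144, [69.0, 1.0, -64.0]), (168, 83, [65.0, 1.0, -65.0]), (180, 86, [61.0, 1.0, -64.0]), (192, 83, [56.0, 1.0, -64.0]), (204, 88, [52.0, 1.0, -64.0]), (216, 92, [48.0, 1.0, -64.0]), (228, 90, [44.0, 1.0, -64.0]), (240, 91, [39.0, 1.0, -64.0]), (252, 91, [35.0, 1.0, -65.0]), (264, 90, [30.0, 1.0, -65.0]), (276, 15, [27.0, 1.0, -68.0]), (288, 10, [27.0, 1.0, -78.0])]
side [160   0   0   0   0   0   0   0   0   0   0   0   0   7  98 109 108 647
 814 194 132 111 104  80 116 154 343  22]
scene [1562    5    0    0    0    0    0    0    0    0    0    0    1    4
  109  187  302  281  861   38   36   16   35   47   44   50  102   31]
```

{"op": "servo_tool", "data": {
  "commands": [
    [0,0,0,0,-1,-8,0.5],
    [0,0,0,0,-2,-20,0.5],
    [0,0,0,0,-2,-34,0.5],
    [0,0,0,0,-2,-48,0.5],
    [0,0,0,0,-2,-60,0.5]
  ]
}}

```text
clock: 18.3
tcp_pos: [0.5404, -0.3387, 0.009]
orientation: [-2.001, -2.419, 0.001]
contact_force: [0.5, 0.6, -3.1]
grip_width: 0.0612
gripper_force: 126.3
```

{"op": "servo_tool", "data": {
  "commands": [
    [0,0,0,0,0,-10,0.5],
    [0,0,0,0,0,-20,0.5],
    [0,0,0,0,0,-30,0.5],
    [0,0,0,0,0,-37,0.5],
    [0,0,0,0,0,-40,0.5]
  ]
}}

```text
clock: 18.72
tcp_pos: [0.5409, -0.3386, -0.0299]
orientation: [-2.001, -2.42, 0.0]
contact_force: [-1.3, 0.8, -4.0]
grip_width: 0.061
gripper_force: 126.3
```

{"op": "servo_tool", "data": {
  "commands": [
    [0,0,0,0,0,0,0.5],
    [0,0,0,0,0,0,0.5]
  ]
}}

```text
clock: 18.88
tcp_pos: [0.5418, -0.3391, -0.0282]
orientation: [2.002, 2.421, 0.0]
contact_force: [0.3, -0.0, -3.9]
grip_width: 0.0609
gripper_force: 126.3
```

Run:
```python
from lvl import *
P=lvl('w10.png');o=r.get_obs();print(o["orientation"],o["tcp_pos"])
# bias: same fit with case flat in rack (w7, z lid world)
for fn in("w7","w10"):
    Q=cloud(load(fn)).reshape(-1,3)*1000
    if fn=="w7": c,ax,zz=np.array([631,157.]),e,104
    else: c,ax,zz=o["tcp_pos"][:2]*1000,np.array([-.19,.982]),o["tcp_pos"][2]*1000+80
    nn=np.array([-ax[1],ax[0]]);x=(Q[:,:2]-c)@ax;y=(Q[:,:2]-c)@nn
    s=(abs(y)<29)&(x>14)&(x<125)&(abs(Q[:,2]-zz)<8)&~((x>22)&(x<82)&(abs(y)<24));k=np.polyfit(x[s],Q[s,2],1);print(fn,s.sum(),"slope deg",np.degrees(np.arctan(k[0])).round(2),"z0",k[1].round(1))
```

```text
lid plane: pitch deg [-1.34  0.09] z tool at TCP -79.9 rear end x [ 41.4 106.9] 32059 [ 0.542  -0.3392 -0.028 ] [-0.2 -0.6 -4. ] [-0.07 -0.    0.02]
[2.00143654e+00 2.42034776e+00 3.86860843e-04] [ 0.54201202 -0.33918929 -0.02795677]
w7 33807 slope deg 0.28 z0 104.6
w10 33881 slope deg 0.19 z0 53.8
```

{"op": "servo_tool", "data": {
  "commands": [
    [0,0,0,0,1,-3,0.5],
    [0,0,0,0,1,-6,0.5],
    [0,0,0,0,1,-9,0.5],
    [0,0,0,0,1,-11,0.5],
    [0,0,0,0,1,-11,0.5]
  ]
}}

```text
clock: 19.35
tcp_pos: [0.5417, -0.3381, -0.0375]
orientation: [2.002, 2.421, -0.002]
contact_force: [-6.7, 1.9, 13.3]
grip_width: 0.0605
gripper_force: 136.8
```

{"op": "servo_tool", "data": {
  "commands": [
    [0,0,0,0,0,-0.5,0.5],
    [0,0,0,0,0,-1,0.5],
    [0,0,0,0,0,-1.5,0.5],
    [0,0,0,0,0,-1.5,0.5]
  ]
}}

```text
clock: 19.68
tcp_pos: [0.5418, -0.3381, -0.0376]
orientation: [2.002, 2.42, -0.002]
contact_force: [-10.0, 4.4, 24.6]
grip_width: 0.0611
gripper_force: 143.0
```

{"op": "servo_tool", "data": {
  "commands": [
    [0,0,0,0,0,-0.5,0.5],
    [0,0,0,0,0,-1,0.5],
    [0,0,0,0,0,-1.5,0.5],
    [0,0,0,0,0,-1.5,0.5]
  ]
}}

```text
clock: 20.02
tcp_pos: [0.5418, -0.3382, -0.0377]
orientation: [2.002, 2.42, -0.003]
contact_force: [-14.0, 5.3, 37.3]
grip_width: 0.0607
gripper_force: 149.4
```

The fingertips, which reach about 7 mm below the case's underside, touch the mat before the case does. Releasing here would drop it. Instead I'll rest the case across the mat's near end with the fingers over the bench, grip it higher and then centre it.

{"op": "servo_tool", "data": {
  "commands": [
    [0,0,0,0,0,4,0.5],
    [0,0,0,0,0,10,0.5],
    [0,0,0,0,0,18,0.5],
    [0,0,0,0,0,24,0.5],
    [0,0,0,0,0,25,0.5]
  ]
}}

```text
clock: 20.43
tcp_pos: [0.5424, -0.3384, -0.0163]
orientation: [2.001, 2.42, 0.001]
contact_force: [0.4, -0.7, -4.1]
grip_width: 0.0607
gripper_force: 126.3
```

{"op": "servo_tool", "data": {
  "commands": [
    [0,0,0,1,-5,0,0.5],
    [0,0,0,3,-15,0,0.5],
    [0,0,0,6,-29,0,0.5],
    [0,0,0,8.5,-43,0,0.5],
    [0,0,0,11,-57,0,0.5]
  ]
}}

```text
clock: 20.85
tcp_pos: [0.5522, -0.3968, -0.0182]
orientation: [-2.002, -2.42, 0.001]
contact_force: [0.7, 0.1, -4.5]
grip_width: 0.0609
gripper_force: 126.3
```

{"op": "servo_tool", "data": {
  "commands": [
    [0,0,0,2.5,-13,0,0.5],
    [0,0,0,5,-25,0,0.5],
    [0,0,0,7,-35,0,0.5],
    [0,0,0,8,-40,0,0.5],
    [0,0,0,8,-40,0,0.5]
  ]
}}

```text
clock: 21.27
tcp_pos: [0.5602, -0.4369, -0.0178]
orientation: [2.004, 2.419, -0.001]
contact_force: [0.7, -0.8, -3.5]
grip_width: 0.0607
gripper_force: 126.3
```

{"op": "servo_tool", "data": {
  "commands": [
    [0,0,0,0,0,0,0.5],
    [0,0,0,0,0,-6,0.5],
    [0,0,0,0,0,-12,0.5],
    [0,0,0,0,0,-18,0.5],
    [0,0,0,0,0,-21,0.5]
  ]
}}

```text
clock: 21.68
tcp_pos: [0.5598, -0.434, -0.04]
orientation: [-2.0, -2.42, 0.0]
contact_force: [-0.5, 0.4, -4.5]
grip_width: 0.0609
gripper_force: 126.3
```

{"op": "servo_tool", "data": {
  "commands": [
    [0,0,0,0,0,0,0.5],
    [0,0,0,0,0,-1,0.5],
    [0,0,0,0,0,-2,0.5],
    [0,0,0,0,0,-2,0.5]
  ]
}}

```text
clock: 22.02
tcp_pos: [0.5606, -0.4351, -0.0404]
orientation: [2.002, 2.421, 0.0]
contact_force: [0.6, -0.0, -3.4]
grip_width: 0.0609
gripper_force: 126.3
```

Run:
```python
from h import *
o=r.get_obs();print(o["tcp_pos"],o["contact_force"])
Q=cloud(grab("wrist","w11.png")).reshape(-1,3)*1000
c,ax,zz=o["tcp_pos"][:2]*1000,np.array([-.19,.982]),o["tcp_pos"][2]*1000+80
nn=np.array([-ax[1],ax[0]]);x=(Q[:,:2]-c)@ax;y=(Q[:,:2]-c)@nn
s=(abs(y)<29)&(x>14)&(x<125)&(abs(Q[:,2]-zz)<8)&~((x>22)&(x<82)&(abs(y)<24));k=np.polyfit(x[s],Q[s,2],1);print(s.sum(),"slope deg",np.degrees(np.arctan(k[0])).round(2),"z0",k[1].round(1))
```

```text
[ 0.56063431 -0.43509156 -0.04040923] [ 0.6325166  -0.01607033 -3.41924929]
33796 slope deg 0.21 z0 41.5
```

{"op": "servo_tool", "data": {
  "commands": [
    [0,0,0,0,0,-0.7,0.5],
    [0,0,0,0,0,-1.4,0.5],
    [0,0,0,0,0,-2,0.5],
    [0,0,0,0,0,-2,0.5]
  ]
}}

```text
clock: 22.4
tcp_pos: [0.5606, -0.4351, -0.0424]
orientation: [2.002, 2.421, 0.0]
contact_force: [-0.0, -0.0, -3.4]
grip_width: 0.0605
gripper_force: 126.7
```

{"op": "servo_tool", "data": {
  "commands": [
    [0,0,0,0,0,-0.7,0.5],
    [0,0,0,0,0,-1.4,0.5],
    [0,0,0,0,0,-1.4,0.5]
  ]
}}

```text
clock: 22.65
tcp_pos: [0.5606, -0.4351, -0.0425]
orientation: [2.002, 2.421, -0.001]
contact_force: [-3.5, 2.4, 7.5]
grip_width: 0.0607
gripper_force: 132.6
```

{"op": "servo_tool", "data": {
  "commands": [
    [-0.5,-0.1,0,0,0,0.7,0.5],
    [-1,-0.2,0,0,0,1,0.5],
    [-1,-0.2,0,0,0,1,0.5]
  ],
  "force": 40
}}

```text
clock: 22.9
tcp_pos: [0.5609, -0.4354, -0.0424]
orientation: [1.992, 2.409, -0.019]
contact_force: [0.4, -1.6, 1.4]
grip_width: 0.0604
gripper_force: 128.0
```

{"op": "servo_tool", "data": {
  "commands": [
    [0,0,0,0,0,0,0.3],
    [0,0,0,0,0,0,0.2],
    [0,0,0,0,0,0,0],
    [0,0,0,0,0,0,0],
    [0,0,0,0,0,0,0]
  ]
}}

```text
clock: 23.32
tcp_pos: [0.5606, -0.4348, -0.043]
orientation: [1.993, 2.411, -0.017]
contact_force: [-0.6, -0.5, 0.2]
grip_width: 0.0855
gripper_force: 0.0
```

{"op": "servo_tool", "data": {
  "commands": [
    [0.5,0.1,0,0,0,5,0],
    [1,0.2,0,0,0,10,0],
    [1,0.2,0,0,0,14,0],
    [1,0.2,0,0,0,14,0],
    [1,0.2,0,0,0,14,0]
  ]
}}

```text
clock: 23.73
tcp_pos: [0.5608, -0.4354, -0.0282]
orientation: [2.002, 2.42, 0.0]
contact_force: [0.6, -0.2, -0.1]
grip_width: 0.0853
gripper_force: 0.0
```

```bash
cat > lid.py <<'E'
from h import *
def lid(fn,zz):
    o=r.get_obs();W=grab("wrist",fn);Q=cloud(W).reshape(-1,3)*1000
    c,ax=o["tcp_pos"][:2]*1000,np.array([-.19,.982]);nn=np.array([-ax[1],ax[0]]);x=(Q[:,:2]-c)@ax;y=(Q[:,:2]-c)@nn
    s=(abs(y)<29)&(x>14)&(x<140)&(abs(Q[:,2]-zz)<6)&~((x>15)&(x<90)&(abs(y)<24));k=np.polyfit(x[s],Q[s,2],1)
    print("tcp",o["tcp_pos"].round(4),o["orientation"].round(3),"slope deg",np.degrees(np.arctan(k[0])).round(2),"z0",k[1].round(1),s.sum())
    f=(abs(y)<30)&(x>0)&(x<120)&(abs(Q[:,2]-zz+17.5)<6)
    q=np.c_[x,y][f];print("well in tool frame x",np.percentile(q[:,0],[1,99]).round(1),"y",np.percentile(q[:,1],[1,99]).round(1))
    t=(abs(Q[:,2]-zz)<5)&(abs(y)<45)
    ys=[]
    for a in range(30,125,8):
        b=t&(x>a)&(x<a+8)
        if b.sum()>50: ys.append((a+4,*np.percentile(y[b],[1,99])))
    ys=np.array(ys);print("edges y mean",ys[:,1:].mean(0).round(1),"width",np.mean(ys[:,2]-ys[:,1]).round(1),"yaw rel to 100.95deg:",np.degrees(np.polyfit(ys[:,0],ys[:,1:].mean(1),1)[0]).round(2))
    return W
E
python3 -c "
from lid import *
lid('w12.png',37)"
```

```text
tcp [ 0.5608 -0.4354 -0.0282] [2.002 2.42  0.   ] slope deg 0.02 z0 37.7 22725
well in tool frame x [27.2 77.2] y [-21.6  20.5]
edges y mean [-31.   30.2] width 61.2 yaw rel to 100.95deg: 0.48
```

The case now rests flat, with its lid at 37.7 mm (37 expected). Regrip higher, so that the tips stay about 5 mm above the mat, and move it to the centre.

{"op": "servo_tool", "data": {
  "commands": [
    [0,0,0,0,0,-2,0],
    [0,0,0,0,0,-4,0],
    [0,0,0,0,0,-4,0.3],
    [0,0,0,0,0,-4,0.5],
    [0,0,0,0,0,-4,0.5]
  ],
  "force": 100
}}

```text
clock: 24.2
tcp_pos: [0.5607, -0.4352, -0.0326]
orientation: [2.002, 2.421, -0.0]
contact_force: [0.2, 0.0, -2.0]
grip_width: 0.0606
gripper_force: 108.3
```

{"op": "servo_tool", "data": {
  "commands": [
    [0,0,0,0,0,0,0.5],
    [0,0,0,0,0,0,0.5],
    [0,0,0,0,0,3,0.5],
    [0,0,0,0,0,8,0.5],
    [0,0,0,0,0,12,0.5]
  ]
}}

```text
clock: 24.62
tcp_pos: [0.5599, -0.4346, -0.0211]
orientation: [-2.001, -2.42, 0.0]
contact_force: [-0.4, 0.9, -3.6]
grip_width: 0.0608
gripper_force: 108.6
```

{"op": "servo_tool", "data": {
  "commands": [
    [0,0,0,-1,5,0,0.5],
    [0,0,0,-3,15,0,0.5],
    [0,0,0,-5.5,29,0,0.5],
    [0,0,0,-8,43,0,0.5],
    [0,0,0,-11,57,0,0.5]
  ]
}}

```text
clock: 25.03
tcp_pos: [0.549, -0.3759, -0.0212]
orientation: [-2.001, -2.421, -0.001]
contact_force: [0.7, 0.1, -3.6]
grip_width: 0.0607
gripper_force: 108.6
```

{"op": "servo_tool", "data": {
  "commands": [
    [0,0,0,-2.5,13,0,0.5],
    [0,0,0,-5,25,0,0.5],
    [0,0,0,-7,35,0,0.5],
    [0,0,0,-7.7,40,0,0.5],
    [0,0,0,-7.7,40,0,0.5]
  ]
}}

```text
clock: 25.45
tcp_pos: [0.5419, -0.3362, -0.0208]
orientation: [-1.999, -2.423, -0.001]
contact_force: [-0.2, -0.7, -3.6]
grip_width: 0.0606
gripper_force: 108.6
```

{"op": "servo_tool", "data": {
  "commands": [
    [0,0,0,0,0,0,0.5],
    [0,0,0,0,0,-3,0.5],
    [0,0,0,0,0,-7,0.5],
    [0,0,0,0,0,-10,0.5],
    [0,0,0,0,0,-10,0.5]
  ]
}}

```text
clock: 25.87
tcp_pos: [0.541, -0.3383, -0.032]
orientation: [-2.002, -2.419, 0.001]
contact_force: [0.6, -0.0, -3.9]
grip_width: 0.0605
gripper_force: 108.6
```

```bash
python3 -c "
from lid import *
print(r.get_obs()['contact_force'],r.get_obs()['gripper_force'])
lid('w13.png',39)"
```

```text
[ 0.56153115 -0.03838267 -3.88931491] 108.63120496273041
tcp [ 0.541  -0.3383 -0.032 ] [-2.002e+00 -2.419e+00  1.000e-03] slope deg 0.02 z0 38.4 23294
well in tool frame x [26.5 76.4] y [-22.   20.2]
edges y mean [-31.5  29.8] width 61.2 yaw rel to 100.95deg: 0.18
```

{"op": "servo_tool", "data": {
  "commands": [
    [0,0,0,0,0,-0.5,0.5],
    [0,0,0,0,0,-1,0.5],
    [0,0,0,0,0,-1.5,0.5],
    [0,0,0,0,0,-1.5,0.5]
  ]
}}

```text
clock: 26.25
tcp_pos: [0.5418, -0.338, -0.0324]
orientation: [2.002, 2.421, 0.0]
contact_force: [-1.0, 0.6, -3.5]
grip_width: 0.0604
gripper_force: 108.6
```

{"op": "servo_tool", "data": {
  "commands": [
    [0,0,0,0,0,-0.5,0.5],
    [0,0,0,0,0,-0.5,0.5]
  ]
}}

```text
clock: 26.42
tcp_pos: [0.5419, -0.3381, -0.0327]
orientation: [2.002, 2.421, 0.0]
contact_force: [-0.4, -0.1, -2.2]
grip_width: 0.0605
gripper_force: 108.6
```

{"op": "servo_tool", "data": {
  "commands": [
    [0,0,0,0,0,0,0.3],
    [0,0,0,0,0,0,0.1],
    [0,0,0,0,0,0,0],
    [0,0,0,0,0,0,0],
    [0,0,0,0,0,0,0]
  ]
}}

```text
clock: 26.83
tcp_pos: [0.5422, -0.3381, -0.0325]
orientation: [2.002, 2.421, 0.0]
contact_force: [-0.1, -0.5, -0.1]
grip_width: 0.0852
gripper_force: 0.0
```

{"op": "servo_tool", "data": {
  "commands": [
    [0,0,0,0,0,12,0],
    [0,0,0,0,0,30,0],
    [0,0,0,0,0,60,0],
    [0,0,0,0,0,95,0],
    [0,0,0,0,0,130,0]
  ]
}}

```text
clock: 27.25
tcp_pos: [0.5415, -0.3376, 0.0991]
orientation: [-2.001, -2.421, -0.0]
contact_force: [-0.4, 0.3, -0.4]
grip_width: 0.0856
gripper_force: 0.0
```

{"op": "servo_tool", "data": {
  "commands": [
    [0,0,0,-2,-30,35,0],
    [0,0,0,-4,-60,65,0],
    [0,0,0,-6,-90,80,0],
    [0,0,0,-8,-110,80,0],
    [0,0,0,-8,-110,80,0]
  ]
}}

```text
clock: 27.67
tcp_pos: [0.5321, -0.4552, 0.1797]
orientation: [2.008, 2.409, -0.004]
contact_force: [-0.3, -0.2, -0.8]
grip_width: 0.0856
gripper_force: 0.0
```

{"op": "servo_tool", "data": {
  "commands": [
    [0,0,0,0,0,0,0],
    [0,0,0,0,0,0,0],
    [0,0,0,0,0,0,0]
  ]
}}

```text
clock: 27.92
tcp_pos: [0.5344, -0.4458, 0.1771]
orientation: [-1.998, -2.423, -0.002]
contact_force: [0.2, 0.3, 0.7]
grip_width: 0.0855
gripper_force: 0.0
```

Run:
```python
from h import *
G=grab("wrist","w14.png");P=cloud(G)*1000
m=(abs(P[...,2]-37.5)<4)&(abs(P[...,0]-535)<130)&(abs(P[...,1]+302)<160);q=P[m][:,:2].astype(np.float32)
_,L,st,ce=cv2.connectedComponentsWithStats(m.astype(np.uint8));k=1+np.argmax(st[1:,4]);q=P[L==k][:,:2];print("case",cv2.minAreaRect(q.astype(np.float32)),np.median(P[L==k][:,2]))
g=G[0].astype(int);hb=(P[...,2]<9)&(P[...,2]>-6)
mat=(g.mean(-1)<165)&hb&(abs(P[...,0]-535)<130)&(abs(P[...,1]+302)<150)
mat=cv2.morphologyEx(mat.astype(np.uint8),cv2.MORPH_OPEN,np.ones((5,5)));print("mat(wrist)",cv2.minAreaRect(P[mat>0][:,:2].astype(np.float32)))
print(r.get_obs()["tcp_pos"],r.get_obs()["clock"])
cv2.imwrite("pics/fin_w.png",G[0])
H=grab("scene","fin_s.png")
o=np.zeros((600,800,3),np.uint8);o[:300,:400]=cv2.resize(G[0],(400,300));o[:300,400:]=cv2.resize(grab("side","fin_d.png")[0],(400,300));o[300:,:400]=cv2.resize(H[0],(400,300));o[300:,400:]=cv2.resize(H[0][150:350,100:460],(400,300))
cv2.imwrite("pics/fin.png",o)
```

```text
case ((541.0101928710938, -326.7935485839844), (62.25539779663086, 137.74668884277344), 10.965485572814941) 37.84210950725914
mat(wrist) ((505.2311706542969, -350.85174560546875), (225.78146362304688, 196.06680297851562), 10.343576431274414)
[ 0.53438106 -0.44593273  0.1770053 ] 27.9667
```

View pics/fin.png

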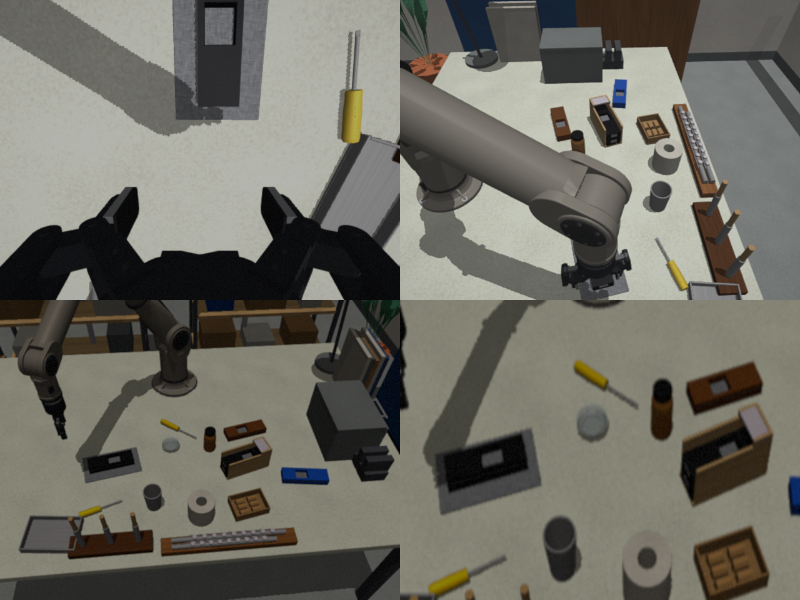

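The case lies lid up and centred on the mat. The wrist depth puts its centre at (536,−301) mm against the mat's (535,−302), with the yaw within 0.3°. The jar, cup and dish stand, and the two lower cases are in the rack.

```bash
python3 -c "
from bench import r
print(r.hand_in())"
```

```text
the job is handed in; nothing more can be done
None
```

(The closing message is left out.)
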